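Open the screw press and draw out the glued bracket

TASK

Wind the desk press open by the crank handle on its handwheel (wheel and handle rise as it opens) until the screw bears firmly on its stop: push it home there with 10 to 20 N at the handle, and never push on it with more than 25 N. Then wind it back about a quarter turn so that it cannot jam, let go of the wheel, slide the wooden bracket out of the press's open side until it is wholly clear of the pressing plate, and leave it lying flat. Leave the other things on the desk where they are.

Things in the scene. Friction and masses are not known exactly. Their poses are not given: they have to be found in the camera images.
- press: Grey C-frame screw press fixed on the desk (mm). Origin: desk top, on the screw axis; z up. Bed plate 120 (x), y -190 to +110, top at z 6. Column y 77 to 113, x within 35, top z 152; overarm from it to y -37, x within 30, z 118 to 152; nut 44 across to z 165. Its open side, where the bracket sticks out, is -y.
- plate_under (a point): Centre of the underside of the square pressing plate (50 by 50 mm, 10 mm thick) at the screw's foot; rises with the screw, does not turn with the wheel. It starts 3 to 15 mm above the bracket's bar.
- wheel_hub (a point): Centre of the dark steel three-spoke handwheel, in the plane of its rim (circle radius 55 mm, bar 13 mm thick), on the vertical screw axis. Counter-clockwise from above opens: wheel, screw and plate rise 16 mm per full turn. Stays where left; turning takes 2 to 3 N at the handle short of the stop. Hub and rim reach 8 mm above this point.
- crank_mid (a point): Half-way up the crank handle: black, upright on the rim, 55 mm from the wheel axis, rising with the wheel; it spins freely on its own vertical pin, so a hand can hold it without turning. 22 mm diameter (a little thinner below), from 8 to 55 mm above the plane of the rim (this point 32 mm above it).
- bracket_mid (a point): Centre of the bar of a loose wooden L bracket, 0.15 to 0.31 kg: bar 50 (x) x 200 (y) x 30 mm (z), flat on the bed along y, this point 15 mm above its underside. Plain -y end sticks out of the press. On its +y end, beyond the plate, stands a cleat 20 mm thick and 20 mm high, so it slides out to -y only once the plate is over 20 mm above the bar. Axes: the bracket's.
- mug_rim (a point): Bystander: centre of the mouth of a white mug, 80 across, 90 high.
- glue: Bystander: white bottle 52 across, 130 high, origin under its centre.
- driver_grip (a point): Bystander: middle of the handle of a screwdriver lying on the desk.
- carton: Bystander: cardboard box 130 by 100 by 70, origin under its centre.
- nut (a joint): Twist (rad) of the screw nut, a dark steel ring 44 mm across on top of the overarm, in stiff rubber: 1 N m on the wheel twists it 0.0625 rad, counter-clockwise positive (10 N at the handle: 0.034); coarse reading. Stop: a brass collar on the screw meets the overarm after one to two turns; then the handle only gives elastically, 1 mm per 5.3 N. Poses do not show the stop: feel for it.
There are look-alikes about, which are no part of the job. Of the things that look like the part that bears bracket_mid, the largest one is meant.

How it is judged:
On the way, in this order (a step that is already met when the one before it is completed fails the run):
1. the screw is wound up and bears firmly on its stop (at least about 6 N at the handle: nut twisted over 0.021 rad) (value of joint nut above 0.021 rad), for 0.2 s.
2. the screw is wound back about a quarter turn from the stop (45 to 155 degrees: plate 61 to 66 mm above the desk) (z of plate_under in the frame of press between 0.061 and 0.066 m), for 0.2 s.
3. the bracket is clear of the pressing plate (horizontal distance between bracket_mid and press above 0.127 m), for 0.2 s.
At the end, for the whole second after the job is handed in: The press stands open about a quarter turn (45 to 155 degrees) back from its stop, its plate 61 to 66 mm above the desk; the bracket's centre is more than 127 mm from the screw's axis, so that it is clear of the plate; it lies flat (within 0.1 rad, centre less than 30 mm above the desk) (all of step 2 and horizontal distance between bracket_mid and press above 0.127 m and angle between bracket_mid's own z axis and vertical below 0.1 rad and height (world z) of bracket_mid below 0.03 m); the robot touches nothing.
It fails at once if the handle is pushed too hard on the opening stop (over about 25 N at the handle: nut twisted over 0.086 rad) (value of joint nut above 0.086 rad).
It fails at once if the mug is moved more than 30 mm (distance of mug_rim from where it was at the start of the episode above 0.03 m).
It fails at once if the bottle is moved more than 30 mm (distance of glue from where it was at the start of the episode above 0.03 m).
It fails at once if the screwdriver is moved more than 30 mm (distance of driver_grip from where it was at the start of the episode above 0.03 m).
It fails at once if the carton is moved more than 30 mm (distance of carton from where it was at the start of the episode above 0.03 m).
It also fails if it takes over 72 s, if anything falls off the work surface, if the arm or the gripper's body presses on something with over 40 N, if the wrist force passes 120 N, or if a joint passes its speed limit or range.

ROBOT

A 6-joint arm with a two-finger parallel gripper is mounted at the origin on the work surface. World frame = base frame: x ahead of the robot, y to its left, z up, the work surface at z = 0. Lengths are in m, angles in rad, forces in N, time in s.
With the tool pointing down it reaches from about 0.35 to 1 m from the base axis. Payload 7.1 kg.
Tool frame: the origin (TCP) lies on the mounting face of the last link; the fingertips stand 173 mm ahead of it and the grasp point (between the pads) lies 155 mm ahead of it; z points along the fingers, x is the direction in which the jaws open and shut, and the axes are right-handed (so a half turn about z gives the same grasp; the last joint's range is limited). The gripper opens to 85 mm and grips with 20 to 120 N. Pads are 22 mm wide; open, the fingers measure 114 mm over their backs; the gripper's body (76 mm by 85 mm) begins 54 mm behind the grasp point. The pads swing forward as they close: fully open they stand 13 mm farther back than shut.
Start: joints at [-1.17, 0.423, 1.63, -0, 1.089, -0.019], TCP at [0.255, -0.571, 0.405] pointing down, gripper open.
Joint ranges: [-3, 3], [-0.9, 2.11], [0.09, 2.58], [-1.31, 4.45], [0.11, 2.69], [-2.54, 2.54]. Speed limits (rad/s): [2.39, 2.39, 3.01, 3.14, 3.14, 3.14].

INTERFACE

Orientations are given as a rotation vector (axis times angle).
In Python, from plant import get_obs, cams, job gives the robot as it stands. The module is installed in compiled form; this text tells all that it offers.
- The arm moves only by the tool drive_tool, never from a script. Its argument "moves" is a list of rows, each a list of 3 entries, a list of its own where there are three numbers: the finger opening in mm, from 0 to 85.4, then the shift along the world's x, y, z in mm, then the turn, a rotation vector about the world's x, y, z in rad. A call has 1 to 12 rows; each row is the pose to reach, as a shift and turn from the pose measured when the call began; what a row does not reach only later rows make up. A row lasts 1/8 s, in which the tool goes at most 62.5 mm and 10.7 degrees, less where a joint would pass 70% of its speed; a pose out of reach is approached as far as the arm can. A call with a gripper value outside its range is refused whole. The fingers move at their own pace and stop on an object; "squeeze" is the grip in N (left out, the last holds). Time passes only in rows, so rows that repeat a pose let the fingers close. It gives the time, the measured TCP pose, the force and the opening at its end, in the units of the state.
- get_obs(): the state, without advancing time (a new reading comes with each control period).
- cams.capture(name): name is "side" or "top" or "wrist"; returns the picture (420x560x3 uint8, red, green, blue); there is no depth.
- cams.calibration(name): a dict with "camera_matrix" (3x3 intrinsics, pixels), "origin" and "attitude" of the camera in the world; the wrist camera has in their place "tool_from_camera" (4x4, takes a point from camera to tool coordinates, whose origin is the TCP and whose axes are the tool frame's). Camera axes: x right, y down, z forward; pixel columns grow to the right and rows downward; lengths in m; the calibration is good to about 2 mm. A picture is of the moment at which its call begins: read the wrist's pose just before it. calibration takes no time and is no camera call.
- job.close_job(): hands the job in, once; it reports no verdict.
The state is a dict: "clock": time; "joints": joint angles; "qd": joint speeds; "effort": joint torques, N m; "eef_pos": TCP position; "tool_rot": TCP orientation; "force": force on the tool from outside, world axes, zero at the start; "torque": the same for the moment, N m; "finger_gap": opening from 0.0 (shut) to 1.0 (fully open).
Only numpy, scipy, OpenCV 4.12 (cv2) and the standard library are available. Lean on these libraries where they do the work, as an engineer would, in place of code of your own. Each camera call takes 0.05 s, during which the arm holds its last target.

## Working session

There is one attempt and no reset: what is moved stays moved. The work goes in short steps, Python scripts to look and compute and a tool call to move; the robot and the scene stay as the last step left them, time stands still between calls to the robot, and variables do not carry over. Pictures are saved under pics/ and viewed, and the job is handed in when it is done.

Besides the shell and the picture viewer there is one more tool, called as name(argument=value, ...), one argument or row to a line, values as JSON. drive_tool: Moves the arm, as the interface text tells. Its arguments: {"type":"object","properties":{"moves":{"type":"array","items":{"type":"array"}},"squeeze":{"type":"number"}},"required":["moves"]}

```bash
mkdir -p pics; python3 - <<'E'
from plant import get_obs,cams
import cv2
print(get_obs())
for n in ("side","top","wrist"):
    cv2.imwrite(f"pics/{n}0.png",cams.capture(n)[:,:,::-1]); print(n,cams.calibration(n))
E
```

```text
{'clock': 0.0, 'joints': array([-1.17000402e+00,  4.23847981e-01,  1.63073388e+00, -9.33551004e-07,
        1.08861286e+00, -1.89904842e-02]), 'qd': array([ 8.15453577e-05,  1.04393197e-03,  4.86661448e-04,  5.09985829e-04,
       -1.55348057e-03,  5.40524395e-04]), 'effort': array([ 1.92402331e-04, -5.57376122e+01, -2.81746835e+01, -5.28222074e-05,
        7.35568145e-03, -5.36377769e-06]), 'eef_pos': array([ 0.25463842, -0.57044759,  0.40392378]), 'tool_rot': array([-2.63478182e+00,  1.70935426e+00,  2.08490012e-03]), 'force': array([-0.16718604, -1.55340589, -0.9875232 ]), 'torque': array([-0.07868188,  0.05198437, -0.00016532]), 'finger_gap': 0.9991178224645457}
side {'camera_matrix': array([[505.84772669,   0.        , 281.20710844],
       [  0.        , 505.84772669, 217.18074518],
       [  0.        ,   0.        ,   1.        ]]), 'origin': array([-0.4358554 ,  0.89484332,  0.90571817]), 'attitude': array([-0.98821808,  2.21690577, -1.29278615])}
top {'camera_matrix': array([[541.66832699,   0.        , 271.11014751],
       [  0.        , 541.66832699, 211.12228218],
       [  0.        ,   0.        ,   1.        ]]), 'origin': array([0.25955151, 0.00942448, 1.95172181]), 'attitude': array([-2.16150246,  2.14375428, -0.16126775])}
wrist {'camera_matrix': array([[297.5041708 ,   0.        , 274.95999585],
       [  0.        , 297.5041708 , 207.01846062],
       [  0.        ,   0.        ,   1.        ]]), 'tool_from_camera': array([[ 9.99999844e-01, -5.38364842e-04,  1.47535243e-04,
         4.98314200e-04],
       [ 4.75287372e-04,  9.59776566e-01,  2.80764521e-01,
        -7.09166481e-02],
       [-2.92754617e-04, -2.80764408e-01,  9.59776673e-01,
         3.14570315e-02],
       [ 0.00000000e+00,  0.00000000e+00,  0.00000000e+00,
         1.00000000e+00]])}
```

View pics/side0.png

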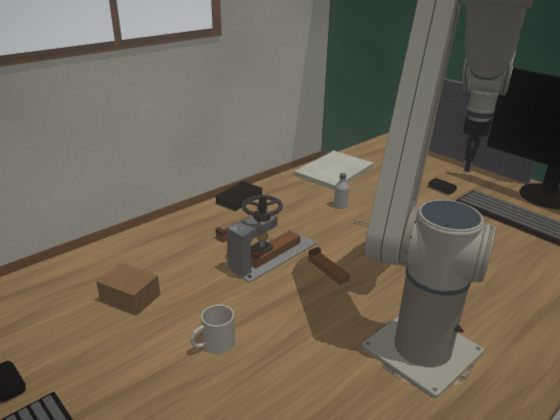

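View pics/top0.png

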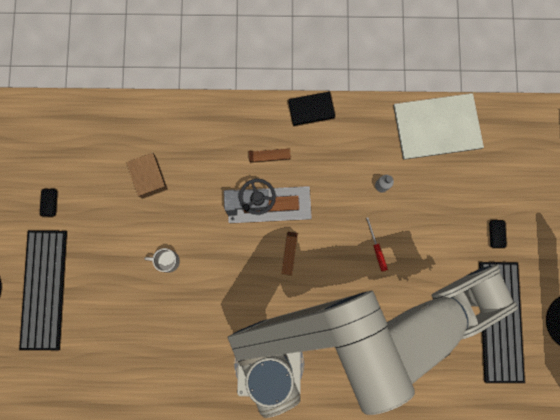

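View pics/wrist0.png

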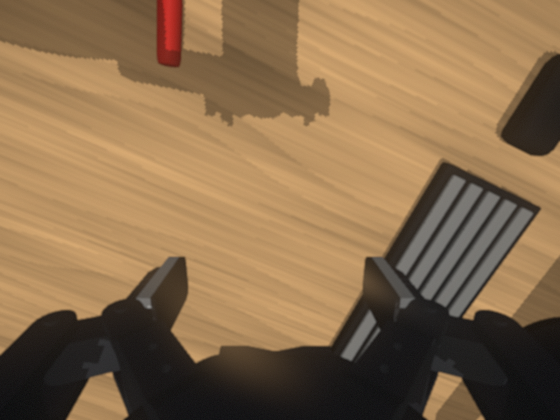

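```bash
cat > h.py <<'E'
import numpy as np,cv2
from scipy.spatial.transform import Rotation as R
from plant import get_obs,cams
def pose(n,o=None):
    c=cams.calibration(n);K=c['camera_matrix']
    if n!='wrist': return K,R.from_rotvec(c['attitude']).as_matrix(),np.array(c['origin'])
    o=o or get_obs();T=c['tool_from_camera'];Rt=R.from_rotvec(o['tool_rot']).as_matrix()
    return K,Rt@T[:3,:3],Rt@T[:3,3]+o['eef_pos']
def ray(n,u,v,z,p=None):
    K,A,t=p or pose(n);d=A@np.linalg.solve(K,[u,v,1.]);return t+d*(z-t[2])/d[2]
def proj(n,X,p=None):
    K,A,t=p or pose(n);c=K@(A.T@(np.asarray(X)-t));return c[:2]/c[2]
def tri(obs):
    M=np.zeros((3,3));b=np.zeros(3);ds=[]
    for p,(u,v) in obs:
        K,A,t=p;d=A@np.linalg.solve(K,[u,v,1.]);d/=np.linalg.norm(d);P=np.eye(3)-np.outer(d,d);M+=P;b+=P@t;ds.append((P,t))
    X=np.linalg.solve(M,b);return X,[np.linalg.norm(P@(X-t)) for P,t in ds]
E
python3 - <<'E'
from h import *
a=cv2.imread('pics/top0.png')[130:290,200:330];b=cv2.imread('pics/side0.png')[160:300,190:370]
cv2.imwrite('pics/topc.png',cv2.resize(a,None,fx=4.5,fy=3.7*4.5/4.5*1.0,interpolation=2) if 0 else cv2.resize(a,None,fx=3.7,fy=3.7,interpolation=2))
cv2.imwrite('pics/sidec.png',cv2.resize(b,None,fx=4.2,fy=4.2,interpolation=2))
# hub
for z in (0.006,):
  for n,u,v in [("top",228,193),("top",311,187),("top",311,219),("top",229,222)]: print(u,v,ray(n,u,v,z))
E
```

```text
228 193 [0.60027807 0.15049554 0.006     ]
311 187 [ 0.62532359 -0.1521091   0.006     ]
311 219 [ 0.5074773 -0.1517849  0.006    ]
229 222 [0.49394084 0.14489219 0.006     ]
```

View pics/topc.png

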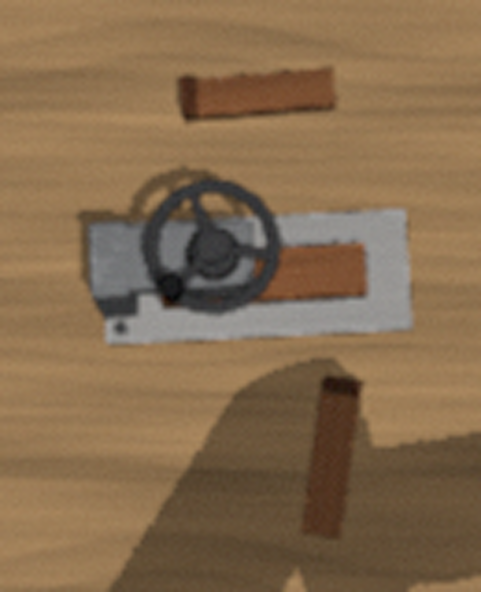

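View pics/sidec.png

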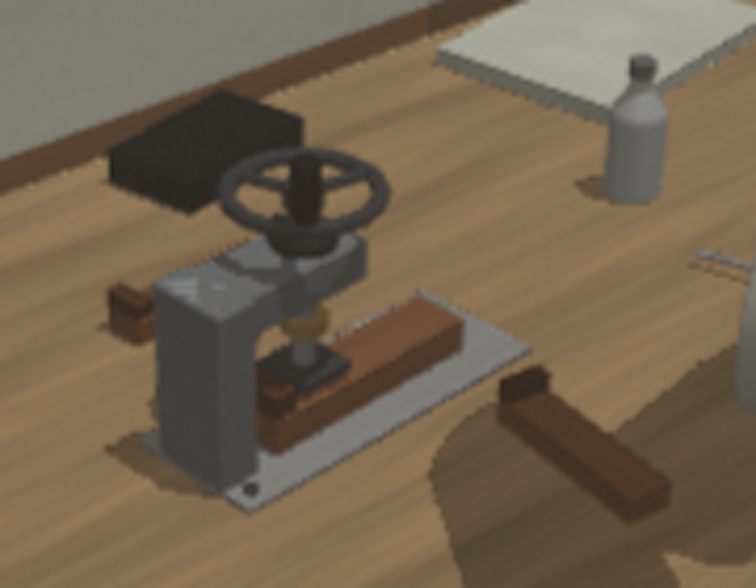

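```bash
python3 - <<'E'
from h import *
T,S=pose('top'),pose('side')
t=lambda x,y:(200+x/3.7,130+y/3.7); s=lambda x,y:(190+x/4.2,160+y/4.2)
print('hub',tri([(T,t(212,248)),(S,s(305,193))]))
print('handle top',tri([(T,t(171,284)),(S,s(306,152))]))
print('bracket end corners z.036',[ray('top',*t(*q),.036).round(4) for q in[(363,245),(363,295)]], [ray('side',*s(*q),.036).round(4) for q in[(417,297),(465,325)]])
print('bed', [ray('top',*t(*q),.006).round(4) for q in[(406,209),(412,328),(106,345)]], [ray('side',*s(*q),.006).round(4) for q in[(421,291),(532,348),(250,513)]])
for n,q in dict(mug=(165,260),glue=(384,183),carton=(146,175),look1=(270,155),look2=(290,253),driver=(380,257)).items(): print(n,ray('top',*q,.03).round(3))
E
```

```text
hub (array([0.5562631 , 0.04108066, 0.189381  ]), [np.float64(0.0009416888620004262), np.float64(0.0009416888620002352)])
handle top (array([0.51480541, 0.07518499, 0.24976941]), [np.float64(0.0014060254039253233), np.float64(0.0014060254039251448)])
bracket end corners z.036 [array([ 0.5856, -0.1032,  0.036 ]), array([ 0.5367, -0.1033,  0.036 ])] [array([ 0.5837, -0.0969,  0.036 ]), array([ 0.5295, -0.0965,  0.036 ])]
bed [array([ 0.6272, -0.1475,  0.006 ]), array([ 0.5088, -0.1531,  0.006 ]), array([0.4894, 0.1461, 0.006 ])] [array([ 0.6235, -0.14  ,  0.006 ]), array([ 0.5044, -0.1467,  0.006 ]), array([0.4861, 0.1531, 0.006 ])]
mug [0.354 0.367 0.03 ]
glue [ 0.638 -0.414  0.03 ]
carton [0.659 0.446 0.03 ]
look1 [ 0.738 -0.001  0.03 ]
look2 [ 0.382 -0.075  0.03 ]
driver [ 0.371 -0.394  0.03 ]
```

```bash
cat >> h.py <<'E'
def target(phi_deg,tilt_deg,o=None):
    "tool with image-up horizontal direction azimuth phi, tilted towards it; returns R"
    f=np.radians(phi_deg);d=np.array([np.cos(f),np.sin(f),0]);z=np.array([0,0,-1.]);y=-d;x=np.cross(y,z)
    a=np.array([np.sin(f),-np.cos(f),0])
    return R.from_rotvec(np.radians(tilt_deg)*a)*R.from_matrix(np.c_[x,y,z])
def delta(pos,Rt,o=None):
    o=o or get_obs();c=R.from_rotvec(o['tool_rot'])
    return ((np.array(pos)-o['eef_pos'])*1000).round(1),(Rt*c.inv()).as_rotvec().round(3)
E
python3 - <<'E'
from h import *
Rt=target(72,60)
T=cams.calibration('wrist')['tool_from_camera']
cam=np.array([.46,-.26,.22]); tcp=cam-Rt.as_matrix()@T[:3,3]
print(tcp, tcp+Rt.as_matrix()[:,2]*.173, delta(tcp,Rt))
E
```

```text
[ 0.44015043 -0.31947812  0.1743129 ] [ 0.48644809 -0.17698856  0.0878129 ] (array([ 185.5,  251. , -229.8]), array([ 0.799, -0.72 ,  0.757]))
```

drive_tool(
  moves=[
    [85, [60, 100, -30], [0.2, -0.18, 0.19]],
    [85, [120, 190, -100], [0.5, -0.45, 0.47]],
    [85, [185, 250, -200], [0.8, -0.72, 0.757]],
    [85, [185, 251, -230], [0.8, -0.72, 0.757]],
    [85, [185, 251, -230], [0.8, -0.72, 0.757]],
    [85, [185, 251, -230], [0.8, -0.72, 0.757]],
    [85, [185, 251, -230], [0.8, -0.72, 0.757]],
    [85, [185, 251, -230], [0.8, -0.72, 0.757]],
    [85, [185, 251, -230], [0.8, -0.72, 0.757]],
    [85, [185, 251, -230], [0.8, -0.72, 0.757]],
  ],
)

```text
clock: 1.4
eef_pos: [0.4395, -0.3205, 0.1755]
tool_rot: [-2.077, 0.33, -0.191]
force: [0.5, -0.1, -0.1]
finger_gap: 0.998
```

```bash
python3 - <<'E'
from h import *
import pickle
o=get_obs();print(o['clock'],o['eef_pos'],o['tool_rot'],o['qd'].round(2),o['joints'].round(2))
p=pose('wrist',o);pickle.dump(p,open('w1.pkl','wb'))
im=cams.capture('wrist')[:,:,::-1];cv2.imwrite('pics/w1.png',im)
cv2.imwrite('pics/s1.png',cams.capture('side')[:,:,::-1])
E
```

```text
1.4 [ 0.43953978 -0.32045993  0.17547612] [-2.07662167  0.32965465 -0.19111635] [-0.   -0.   -0.    0.    0.01 -0.01] [-0.83  0.82  1.8   0.88  1.35 -1.11]
```

View pics/w1.png

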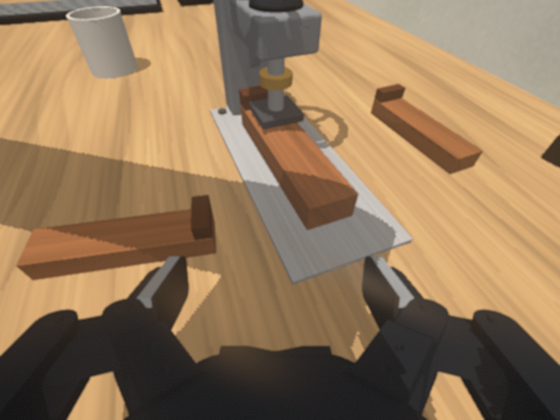

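```bash
python3 - <<'E'
import cv2
a=cv2.imread('pics/w1.png')[0:130,215:345]
cv2.imwrite('pics/w1c.png',cv2.resize(a,None,fx=4.6,fy=4.6,interpolation=cv2.INTER_CUBIC))
E
```

```text
(no output)
```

View pics/w1c.png

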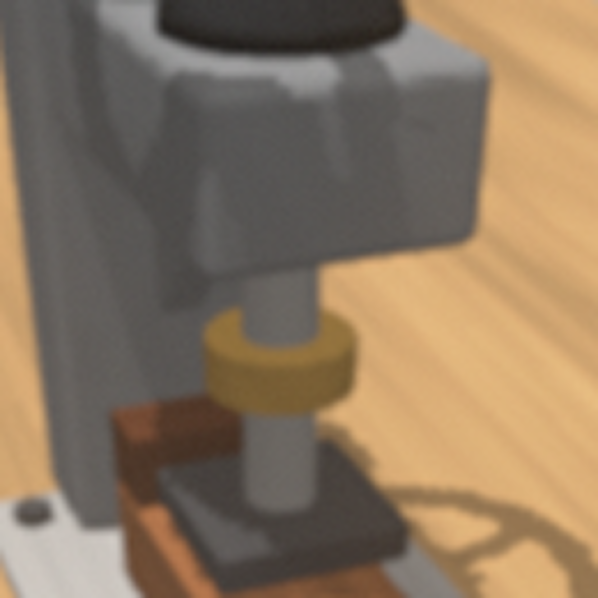

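```bash
python3 - <<'E'
from h import *
import pickle
p=pickle.load(open('w1.pkl','rb'));K,A,t=p
c=lambda x,y:(215+x/4.6,y/4.6)
yaw=np.radians(3.7);O=np.array([.556,.041,0])
Rz=R.from_rotvec([0,0,yaw]).as_matrix()
def zon(px,P):
    d=A@np.linalg.solve(K,[*px,1.]);n=(P-t)[:2];n/=np.linalg.norm(n)
    s=((P-t)[:2]@n)/(d[:2]@n);X=t+s*d;lat=np.cross(n,(X-P)[:2]);return X[2].round(4),lat.round(4)
W=lambda x,y:O+Rz@[x/1e3,y/1e3,0]
print('collar top',zon(c(280,338),O)); print('plate top',zon(c(278,505),O))
print('overarm bot L,R',zon(c(205,278),W(-30,-37)),zon(c(475,240),W(30,-37)))
print('overarm top R', zon(c(488,75),W(30,-37)))
print('collar bot front', zon(c(280,413),O))
print('plate corners bottom',zon(c(218,588),W(-25,-25)),zon(c(405,552),W(25,-25)),'top',zon(c(218,572),W(-25,-25)),zon(c(408,530),W(25,-25)))
# bracket end top corners, bed corners
for n,q,z in [('brk',(306,210),.036),('brk',(352,197),.036),('bed',(294,281),.006),('bed',(410,240),.006),('bed',(213,112),.006)]:print(n,ray('wrist',*q,z,p).round(4))
E
```

```text
collar top (np.float64(0.0907), np.float64(-0.0027))
plate top (np.float64(0.0494), np.float64(-0.0023))
overarm bot L,R (np.float64(0.1205), np.float64(-0.0023)) (np.float64(0.1198), np.float64(-0.0003))
overarm top R (np.float64(0.1487), np.float64(0.0003))
collar bot front (np.float64(0.0731), np.float64(-0.0027))
plate corners bottom (np.float64(0.0456), np.float64(-0.002)) (np.float64(0.0445), np.float64(-0.0011)) top (np.float64(0.0499), np.float64(-0.0021)) (np.float64(0.0504), np.float64(-0.0014))
brk [ 0.5375 -0.1061  0.036 ]
brk [ 0.5823 -0.1042  0.036 ]
bed [ 0.5114 -0.1505  0.006 ]
bed [ 0.6255 -0.1443  0.006 ]
bed [0.4964 0.1382 0.006 ]<stdin>:9: DeprecationWarning: Arrays of 2-dimensional vectors are deprecated. Use arrays of 3-dimensional vectors instead. (deprecated in NumPy 2.0)
```

```bash
python3 - <<'E'
from h import *
Rt=target(60,0)
print(delta([.514,.0755,.45],Rt))
E
```

```text
(array([ 74.5, 395.8, 274.6]), array([-0.956,  0.427, -0.19 ]))
```

drive_tool(
  moves=[
    [85, [0, -20, 60], [-0.15, 0.07, -0.03]],
    [85, [0, -10, 120], [-0.3, 0.14, -0.06]],
    [85, [10, 30, 180], [-0.48, 0.21, -0.1]],
    [85, [20, 80, 220], [-0.65, 0.29, -0.13]],
    [85, [40, 140, 250], [-0.82, 0.37, -0.16]],
    [85, [50, 190, 275], [-0.956, 0.427, -0.19]],
    [85, [60, 240, 275], [-0.956, 0.427, -0.19]],
    [85, [65, 280, 275], [-0.956, 0.427, -0.19]],
    [85, [65, 300, 275], [-0.956, 0.427, -0.19]],
    [85, [65, 300, 275], [-0.956, 0.427, -0.19]],
  ],
)

```text
clock: 2.75
eef_pos: [0.5041, -0.0193, 0.4511]
tool_rot: [-3.035, 0.811, -0.003]
force: [0.2, 0.2, -0.2]
finger_gap: 0.99
```

```bash
python3 - <<'E'
from h import *
import pickle
o=get_obs();print(o['clock'],o['eef_pos'],o['tool_rot'],o['joints'].round(2))
p=pose('wrist',o);pickle.dump(p,open('w2.pkl','wb'))
im=cams.capture('wrist')[:,:,::-1];cv2.imwrite('pics/w2.png',im)
print(proj('wrist',[.514,.0755,.247],p),proj('wrist',[.557,.042,.2],p))
E
```

```text
2.75 [ 0.50405814 -0.01930122  0.4511043 ] [-3.03475841e+00  8.10650254e-01 -2.71170822e-03] [-0.06  0.19  1.85  0.    1.1   0.46]
[202.61210527  88.69897805] [295.96383603 107.10951943]
```

View pics/w2.png

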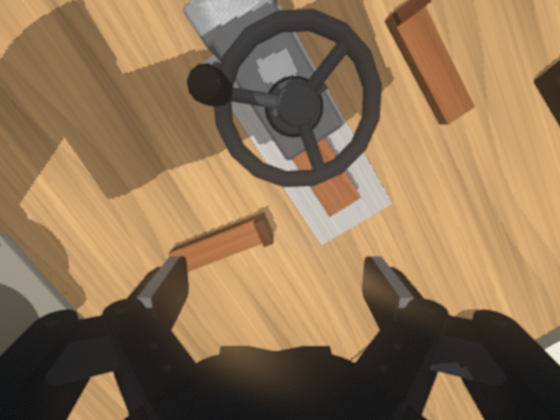

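```bash
python3 - <<'E'
from h import *
import pickle
p=pickle.load(open('w2.pkl','rb'));T,S=pose('top'),pose('side')
im=cv2.imread('pics/w2.png');hsv=cv2.cvtColor(im,cv2.COLOR_BGR2HSV)
m=((im.max(2)<75)).astype(np.uint8);m[215:]=0
m2=m.copy();cv2.imwrite('pics/m.png',m*255)
# outer rim points: radial scan from (298,98)
pts=[];pi=[]
for a in np.radians(np.arange(0,360,4)):
    if 140<np.degrees(a)%360<215: continue
    r=np.arange(60,105,.5);xs=298+r*np.cos(a);ys=98+r*np.sin(a)
    v=cv2.remap(m*255,xs[None].astype(np.float32),ys[None].astype(np.float32),1)[0]
    w=np.where(v>128)[0]
    if len(w): 
        pts.append((xs[w[-1]],ys[w[-1]]))
e=cv2.fitEllipse(np.array(pts,np.float32));print(e)
t=lambda x,y:(200+x/3.7,130+y/3.7); s=lambda x,y:(190+x/4.2,160+y/4.2)
for z in(.185,.19,.195):
    print(z,ray('wrist',*e[0],z,p).round(4),ray('top',*t(212,248),z).round(4),ray('side',*s(305,193),z).round(4))
    d=np.linalg.norm(p[2]-ray('wrist',*e[0],z,p));print('outer radius est',d/297.5*(e[1][0]+e[1][1])/4)
h=m[55:112,180:232];
c=cv2.HoughCircles(cv2.GaussianBlur(cv2.cvtColor(im,6),(3,3),1)[50:120,170:250],cv2.HOUGH_GRADIENT,1.2,40,param1=80,param2=10,minRadius=14,maxRadius=24)
print(c)
for z in(.24,.245,.25):print(z,ray('wrist',209,83,z,p).round(4),ray('top',*t(171,284),z).round(4),ray('side',*s(306,152),z).round(4))
x=cv2.resize(im[0:200,150:400],None,fx=3,fy=3);cv2.imwrite('pics/w2c.png',x)
E
```

```text
((296.7703552246094, 96.98976135253906), (165.13009643554688, 175.73919677734375), 8.93820858001709)
0.185 [0.5621 0.048  0.185 ] [0.5563 0.0405 0.185 ] [0.5632 0.0364 0.185 ]
outer radius est 0.06756446385942223
0.19 [0.5617 0.0478 0.19  ] [0.5555 0.0404 0.19  ] [0.5562 0.0423 0.19  ]
outer radius est 0.0661251329621502
0.195 [0.5612 0.0477 0.195 ] [0.5546 0.0403 0.195 ] [0.5493 0.0483 0.195 ]
outer radius est 0.06468580206487816
[[[35.4      31.800001 19.04    ]]]
0.24 [0.5177 0.0776 0.24  ] [0.5153 0.0746 0.24  ] [0.5302 0.0638 0.24  ]
0.245 [0.5183 0.0766 0.245 ] [0.5145 0.0744 0.245 ] [0.523 0.07  0.245]
0.25 [0.5189 0.0756 0.25  ] [0.5138 0.0742 0.25  ] [0.5157 0.0762 0.25  ]
```

View pics/w2c.png

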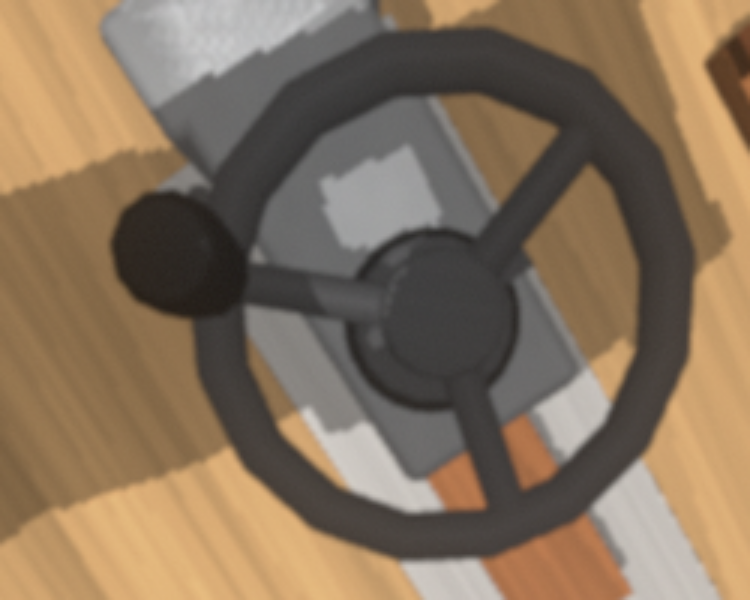

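```bash
python3 - <<'E'
from h import *
import pickle
p=pickle.load(open('w2.pkl','rb'))
for z in (.2,.205): print('cap',z,ray('wrist',298.3,105,z,p).round(4))
for z in (.245,.25,.255): print('handle',z,ray('wrist',205,84,z,p).round(4))
# rim side: left inner etc; desk check: bed -y corners
for q in [(323,244),(391,204)]: print('bed',ray('wrist',*q,.006,p).round(4))
E
```

```text
cap 0.2 [0.5591 0.0424 0.2   ]
cap 0.205 [0.5586 0.0424 0.205 ]
handle 0.245 [0.5162 0.0772 0.245 ]
handle 0.25 [0.5168 0.0762 0.25  ]
handle 0.255 [0.5175 0.0752 0.255 ]
bed [ 0.5135 -0.1493  0.006 ]
bed [ 0.6274 -0.1429  0.006 ]
```

drive_tool(
  moves=[
    [85, [6, 50, 0], [0, 0, 0]],
    [85, [12, 95, 0], [0, 0, 0]],
    [85, [12, 95, 0], [0, 0, 0]],
    [85, [12, 95, -30], [0, 0, 0]],
    [85, [12, 95, -64], [0, 0, 0]],
    [85, [12, 95, -64], [0, 0, 0]],
    [40, [12, 95, -64], [0, 0, 0]],
    [10, [12, 95, -64], [0, 0, 0]],
    [10, [12, 95, -64], [0, 0, 0]],
    [10, [12, 95, -64], [0, 0, 0]],
    [10, [12, 95, -64], [0, 0, 0]],
  ],
  squeeze=40,
)

```text
clock: 4.18
eef_pos: [0.5154, 0.0756, 0.3879]
tool_rot: [-3.034, 0.812, 0.001]
force: [-6.9, 4.9, 9.8]
finger_gap: 0.243
```

```bash
python3 - <<'E'
from h import *
o=get_obs();print(o['clock'],o['eef_pos'].round(4),o['tool_rot'].round(3),o['force'].round(2),o['torque'].round(2),o['finger_gap'])
im=cams.capture('wrist')[:,:,::-1];cv2.imwrite('pics/w3.png',im)
im=cams.capture('side')[:,:,::-1];cv2.imwrite('pics/s3.png',cv2.resize(im[130:300,180:370],None,fx=3,fy=3))
E
```

```text
4.175 [0.5154 0.0756 0.3879] [-3.034e+00  8.120e-01  1.000e-03] [-6.94  4.88  9.78] [0.79 1.08 0.03] 0.24253375526413276
```

View pics/w3.png

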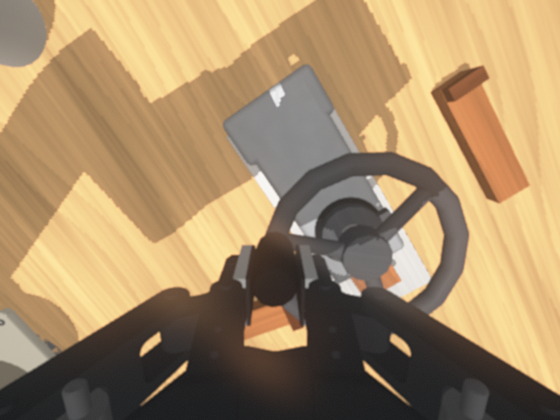

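View pics/s3.png

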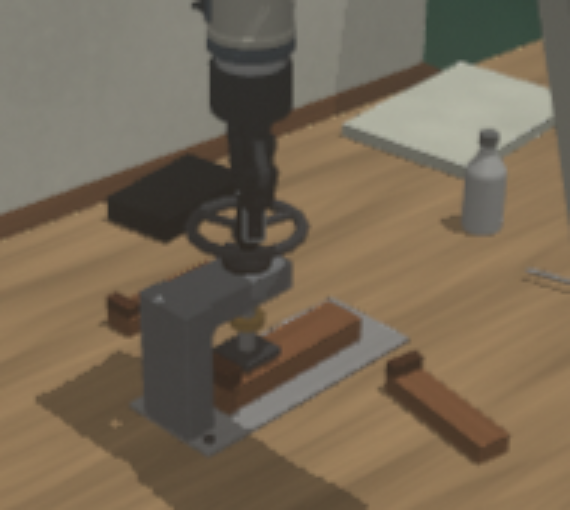

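```bash
cat > arc.py <<'E'
import sys,json
from h import *
def rows(c,th0,phis,r=55.,zoff=0.,z0=None,phi_ref=0.):
    o=get_obs();p=o['eef_pos']*1000;out=[]
    for f in phis:
        a=np.radians(th0+f);x=c[0]+r*np.cos(a)-p[0];y=c[1]+r*np.sin(a)-p[1]
        z=(z0+16*f/360-p[2]) if z0 is not None else 0
        out.append([10,[round(float(x),1),round(float(y),1),round(float(z),1)],[0,0,0]])
    return json.dumps(out)
E
python3 -c "
from arc import *
print(rows((558,42),141.8,[15,30,45,60,75,90,90],z0=388.3))"
```

```text
[[10, [-8.0, -11.9, 1.0], [0, 0, 0]], [10, [-11.9, -25.8, 1.7], [0, 0, 0]], [10, [-12.1, -40.1, 2.4], [0, 0, 0]], [10, [-8.5, -54.0, 3.0], [0, 0, 0]], [10, [-1.5, -66.5, 3.7], [0, 0, 0]], [10, [8.5, -76.8, 4.4], [0, 0, 0]], [10, [8.5, -76.8, 4.4], [0, 0, 0]]]
```

drive_tool(
  moves=[
    [10, [-8, -12, 1], [0, 0, 0]],
    [10, [-12, -25.8, 1.7], [0, 0, 0]],
    [10, [-12, -40, 2.4], [0, 0, 0]],
    [10, [-8.5, -54, 3], [0, 0, 0]],
    [10, [-1.5, -66.5, 3.7], [0, 0, 0]],
    [10, [8.5, -76.8, 4.4], [0, 0, 0]],
    [10, [8.5, -76.8, 4.4], [0, 0, 0]],
  ],
  squeeze=50,
)

```text
clock: 5.15
eef_pos: [0.5247, -0.0027, 0.3923]
tool_rot: [3.034, -0.813, 0.0]
force: [-2.4, -5.4, -1.7]
finger_gap: 0.24
```

```bash
python3 - <<'E'
from h import *
o=get_obs();print(o['clock'],o['eef_pos'].round(4),o['tool_rot'].round(3),o['force'].round(2),o['torque'].round(2),o['finger_gap'])
im=cams.capture('wrist')[:,:,::-1];cv2.imwrite('pics/w4.png',im)
E
```

```text
5.15 [ 0.5247 -0.0027  0.3923] [ 3.034 -0.813  0.   ] [-2.37 -5.43 -1.66] [-1.    0.29 -0.  ] 0.23979434650824033
```

View pics/w4.png

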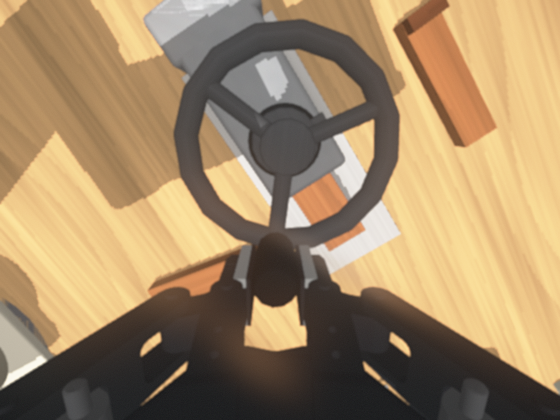

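```bash
python3 -c "
from arc import *
print(rows((557,41),141.8,[110,130,150,170,190,210,230,250,270,270],z0=388.3,r=55.3))"
```

```text
[[10, [15.2, -9.1, 0.9], [0, 0, 0]], [10, [34.2, -11.8, 1.8], [0, 0, 0]], [10, [53.0, -7.9, 2.7], [0, 0, 0]], [10, [69.4, 2.2, 3.6], [0, 0, 0]], [10, [81.2, 17.3, 4.4], [0, 0, 0]], [10, [87.2, 35.6, 5.3], [0, 0, 0]], [10, [86.6, 54.8, 6.2], [0, 0, 0]], [10, [79.5, 72.6, 7.1], [0, 0, 0]], [10, [66.7, 86.9, 8.0], [0, 0, 0]], [10, [66.7, 86.9, 8.0], [0, 0, 0]]]
```

drive_tool(
  moves=[
    [10, [15.2, -9.1, 0.9], [0, 0, 0]],
    [10, [34.2, -11.8, 1.8], [0, 0, 0]],
    [10, [53.0, -7.9, 2.7], [0, 0, 0]],
    [10, [69.4, 2.2, 3.6], [0, 0, 0]],
    [10, [81.2, 17.3, 4.4], [0, 0, 0]],
    [10, [81.2, 17.3, 4.4], [0, 0, 0]],
  ],
)

```text
clock: 5.95
eef_pos: [0.6066, 0.0163, 0.3967]
tool_rot: [-3.035, 0.811, -0.001]
force: [-1.9, 3.2, -1.6]
finger_gap: 0.237
```

```bash
cat > st.py <<'E'
from h import *
import sys
C=np.array([557,41.]) if len(sys.argv)<3 else np.array([float(sys.argv[1]),float(sys.argv[2])])
o=get_obs();p=o['eef_pos']*1000;d=p[:2]-C;r=np.linalg.norm(d);u=d/r;t=np.array([-u[1],u[0]]);F=o['force']
print('t%.2f'%o['clock'],p.round(2),'r%.1f th%.1f'%(r,np.degrees(np.arctan2(d[1],d[0]))),'Frad %.2f Ftan %.2f Fz %.2f'%(F[:2]@u,F[:2]@t,F[2]),'tq',o['torque'].round(2),o['finger_gap'].round(3))
E
python3 st.py
```

```text
Traceback (most recent call last):
  File "st.py", line 5, in <module>
    print('t%.2f'%o['clock'],p.round(2),'r%.1f th%.1f'%(r,np.degrees(np.arctan2(d[1],d[0]))),'Frad %.2f Ftan %.2f Fz %.2f'%(F[:2]@u,F[:2]@t,F[2]),'tq',o['torque'].round(2),o['finger_gap'].round(3))
                                                                                                                                                                            ^^^^^^^^^^^^^^^^^^^^^
AttributeError: 'float' object has no attribute 'round'
```

```bash
sed -i "s/o\['finger_gap'\].round(3)/round(o['finger_gap'],3)/" st.py; python3 st.py; python3 -c "
from arc import *
print(rows((557,41),141.8,[210,230,250,270,290,310,330,350,370,390,390],z0=388.3,r=55.3))"
```

```text
t5.95 [606.61  16.29 396.69] r55.4 th-26.5 Frad -3.14 Ftan 2.02 Fz -1.60 tq [0.41 0.2  0.04] 0.237
[[10, [5.1, 16.8, 0.9], [0, 0, 0]], [10, [4.5, 36.0, 1.8], [0, 0, 0]], [10, [-2.6, 53.8, 2.7], [0, 0, 0]], [10, [-15.4, 68.2, 3.6], [0, 0, 0]], [10, [-32.3, 77.2, 4.5], [0, 0, 0]], [10, [-51.3, 80.0, 5.4], [0, 0, 0]], [10, [-70.1, 76.1, 6.3], [0, 0, 0]], [10, [-86.5, 65.9, 7.2], [0, 0, 0]], [10, [-98.3, 50.8, 8.0], [0, 0, 0]], [10, [-104.3, 32.6, 8.9], [0, 0, 0]], [10, [-104.3, 32.6, 8.9], [0, 0, 0]]]
```

drive_tool(
  moves=[
    [10, [5, 16.8, 0.9], [0, 0, 0]],
    [10, [4.5, 36, 1.8], [0, 0, 0]],
    [10, [-2.6, 53.8, 2.7], [0, 0, 0]],
    [10, [-15.4, 68, 3.6], [0, 0, 0]],
    [10, [-32, 77, 4.5], [0, 0, 0]],
    [10, [-51, 80, 5.4], [0, 0, 0]],
    [10, [-70, 76, 6.3], [0, 0, 0]],
    [10, [-86.5, 66, 7.2], [0, 0, 0]],
    [10, [-86.5, 66, 7.2], [0, 0, 0]],
  ],
)

```text
clock: 7.08
eef_pos: [0.5192, 0.0818, 0.4039]
tool_rot: [3.035, -0.81, 0.006]
force: [4.4, -8.0, -10.1]
finger_gap: 0.237
```

```bash
python3 st.py; python3 - <<'E'
from h import *
im=cams.capture('side')[:,:,::-1];cv2.imwrite('pics/s5.png',cv2.resize(im[160:290,190:340],None,fx=5,fy=4.6 if 0 else 4,interpolation=2))
E
python3 -c "
from arc import *
print(rows((557,41),141.8,[370,390,410,430,450,470,490,490],z0=388.3,r=55.3))"
```

```text
t7.08 [519.18  81.83 403.92] r55.7 th132.8 Frad -8.86 Ftan 2.21 Fz -10.13 tq [-1.41 -0.9  -0.04] 0.237
[[10, [-11.2, -14.8, 0.8], [0, 0, 0]], [10, [-17.2, -33.1, 1.7], [0, 0, 0]], [10, [-16.6, -52.3, 2.6], [0, 0, 0]], [10, [-9.5, -70.1, 3.5], [0, 0, 0]], [10, [3.3, -84.4, 4.4], [0, 0, 0]], [10, [20.3, -93.5, 5.3], [0, 0, 0]], [10, [39.3, -96.2, 6.2], [0, 0, 0]], [10, [39.3, -96.2, 6.2], [0, 0, 0]]]
```

View pics/s5.png

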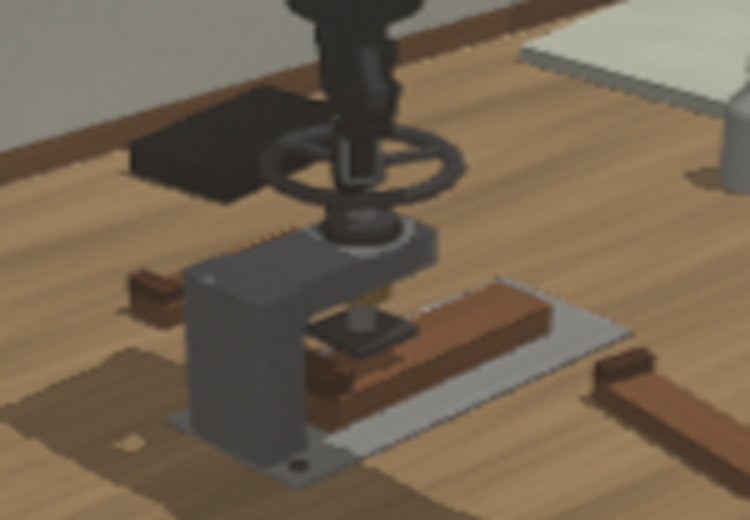

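```bash
python3 -c "
from arc import *
print(rows((557,41),141.8,[370,390,410,430,450,470,490,510,510],z0=387.3,r=55))"
```

```text
[[10, [-10.9, -15.0, -0.2], [0, 0, 0]], [10, [-16.9, -33.1, 0.7], [0, 0, 0]], [10, [-16.3, -52.2, 1.6], [0, 0, 0]], [10, [-9.2, -69.9, 2.5], [0, 0, 0]], [10, [3.5, -84.2, 3.4], [0, 0, 0]], [10, [20.4, -93.2, 4.3], [0, 0, 0]], [10, [39.3, -95.9, 5.2], [0, 0, 0]], [10, [58.0, -92.0, 6.0], [0, 0, 0]], [10, [58.0, -92.0, 6.0], [0, 0, 0]]]
```

drive_tool(
  moves=[
    [10, [-11, -15, -0.2], [0, 0, 0]],
    [10, [-17, -33, 0.7], [0, 0, 0]],
    [10, [-16.3, -52, 1.6], [0, 0, 0]],
    [10, [-9.2, -70, 2.5], [0, 0, 0]],
    [10, [3.5, -84, 3.4], [0, 0, 0]],
    [10, [20.4, -93, 4.3], [0, 0, 0]],
    [10, [39.3, -96, 5.2], [0, 0, 0]],
    [10, [39.3, -96, 5.2], [0, 0, 0]],
  ],
)

```text
clock: 8.12
eef_pos: [0.5605, -0.0142, 0.4099]
tool_rot: [-3.034, 0.811, -0.008]
force: [0.4, 6.7, 5.3]
finger_gap: 0.237
```

```bash
python3 st.py; python3 - <<'E'
from h import *
im=cams.capture('side')[:,:,::-1];cv2.imwrite('pics/s6.png',cv2.resize(im[190:260,220:310],None,fx=8,fy=8,interpolation=2))
E
python3 -c "
from arc import *
print(rows((557,41),141.8,[500,510,520,530,540,540],z0=387.3,r=55))"
```

```text
t8.12 [560.45 -14.2  409.92] r55.3 th-86.4 Frad -6.67 Ftan 0.86 Fz 5.31 tq [ 1.05 -0.1   0.01] 0.237
[[10, [8.1, 1.3, -0.4], [0, 0, 0]], [10, [17.2, 4.1, 0.0], [0, 0, 0]], [10, [25.8, 8.4, 0.5], [0, 0, 0]], [10, [33.5, 14.1, 0.9], [0, 0, 0]], [10, [40.0, 21.1, 1.4], [0, 0, 0]], [10, [40.0, 21.1, 1.4], [0, 0, 0]]]
```

View pics/s6.png

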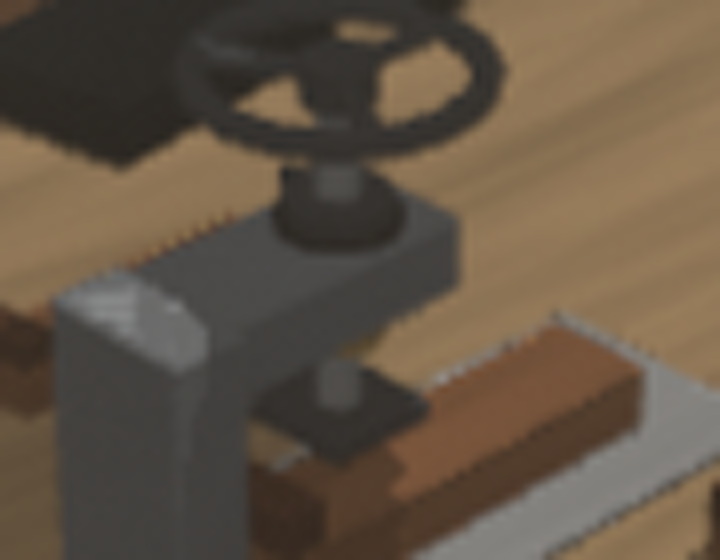

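drive_tool(
  moves=[
    [10, [8.1, 1.3, 0.2], [0, 0, 0]],
    [10, [17.2, 4.1, 0.6], [0, 0, 0]],
    [10, [25.8, 8.4, 1], [0, 0, 0]],
    [10, [33.5, 14.1, 1.4], [0, 0, 0]],
    [10, [40, 21.1, 1.8], [0, 0, 0]],
    [10, [40, 21.1, 1.8], [0, 0, 0]],
  ],
)

```text
clock: 8.93
eef_pos: [0.6003, 0.0069, 0.412]
tool_rot: [-3.035, 0.811, -0.005]
force: [-4.7, 2.5, 6.5]
finger_gap: 0.239
```

```bash
python3 st.py; python3 - <<'E'
from h import *
im=cams.capture('side')[:,:,::-1];cv2.imwrite('pics/s7.png',cv2.resize(im[190:260,220:310],None,fx=8,fy=8,interpolation=2))
E
python3 -c "
from arc import *
print(rows((557,41),141.8,[545,550,555,560,565,570,575,580],z0=387.7,r=55))"
```

```text
t8.93 [600.33   6.86 412.02] r55.2 th-38.2 Frad -5.24 Ftan -1.00 Fz 6.47 tq [ 0.45  0.81 -0.02] 0.239
[[10, [2.8, 4.1, -0.1], [0, 0, 0]], [10, [5.2, 8.3, 0.1], [0, 0, 0]], [10, [7.3, 12.6, 0.3], [0, 0, 0]], [10, [9.0, 17.1, 0.5], [0, 0, 0]], [10, [10.3, 21.7, 0.8], [0, 0, 0]], [10, [11.2, 26.4, 1.0], [0, 0, 0]], [10, [11.7, 31.2, 1.2], [0, 0, 0]], [10, [11.7, 36.0, 1.4], [0, 0, 0]]]
```

View pics/s7.png

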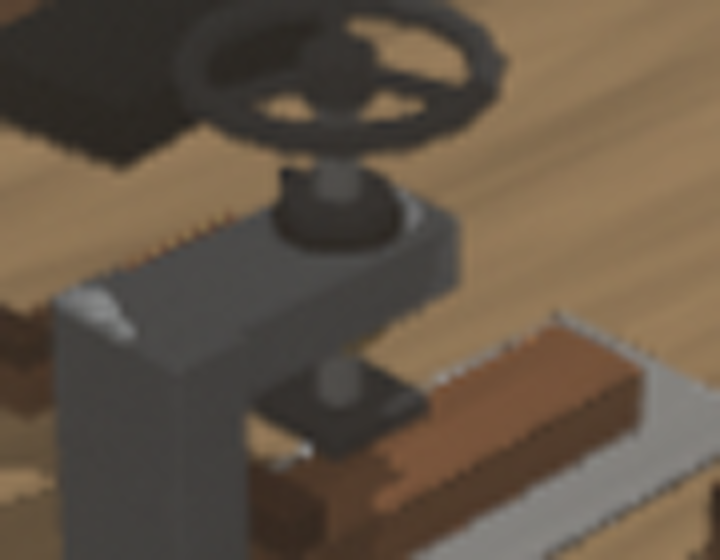

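drive_tool(
  moves=[
    [10, [1.2, 2, 0.5], [0, 0, 0]],
    [10, [2.6, 4.1, 0.6], [0, 0, 0]],
  ],
)

```text
clock: 9.22
eef_pos: [0.6028, 0.0103, 0.4123]
tool_rot: [3.034, -0.811, 0.004]
force: [-3.6, -2.0, 1.1]
finger_gap: 0.242
```

```bash
python3 st.py;python3 -c "
from arc import *
print(rows((557,41),141.8,[550,555,560,565,570,575,580],z0=388.2,r=54.8))"
```

```text
t9.22 [602.8   10.31 412.3 ] r55.1 th-33.8 Frad -1.93 Ftan -3.65 Fz 1.08 tq [-0.2   0.63  0.04] 0.242
[[10, [2.5, 4.8, 0.3], [0, 0, 0]], [10, [4.6, 9.1, 0.6], [0, 0, 0]], [10, [6.3, 13.6, 0.8], [0, 0, 0]], [10, [7.5, 18.2, 1.0], [0, 0, 0]], [10, [8.4, 22.9, 1.2], [0, 0, 0]], [10, [8.9, 27.6, 1.5], [0, 0, 0]], [10, [9.0, 32.4, 1.7], [0, 0, 0]]]
```

drive_tool(
  moves=[
    [10, [1.2, 2.2, 0.2], [0, 0, 0]],
    [10, [2.4, 4.6, 0.3], [0, 0, 0]],
  ],
)

```text
clock: 9.48
eef_pos: [0.6054, 0.0148, 0.4126]
tool_rot: [3.034, -0.811, 0.004]
force: [-2.4, -2.0, 1.0]
finger_gap: 0.241
```

drive_tool(
  moves=[
    [10, [1, 2.2, 0.2], [0, 0, 0]],
    [10, [2, 4.4, 0.3], [0, 0, 0]],
  ],
)

```text
clock: 9.72
eef_pos: [0.6075, 0.0192, 0.4128]
tool_rot: [3.034, -0.811, 0.004]
force: [-1.6, -2.6, -0.7]
finger_gap: 0.24
```

```bash
python3 st.py;python3 -c "
from arc import *
print(rows((557,41),141.8,[560,565,570,575,580,585,590],z0=388,r=54.8))"
```

```text
t9.72 [607.54  19.24 412.8 ] r55.0 th-23.3 Frad -0.45 Ftan -2.97 Fz -0.72 tq [-0.39  0.27  0.04] 0.24
[[10, [1.5, 4.6, 0.1], [0, 0, 0]], [10, [2.8, 9.2, 0.3], [0, 0, 0]], [10, [3.7, 13.9, 0.5], [0, 0, 0]], [10, [4.2, 18.7, 0.8], [0, 0, 0]], [10, [4.2, 23.5, 1.0], [0, 0, 0]], [10, [3.9, 28.2, 1.2], [0, 0, 0]], [10, [3.1, 33.0, 1.4], [0, 0, 0]]]
```

drive_tool(
  moves=[
    [10, [0.8, 2.4, 0.1], [0, 0, 0]],
    [10, [1.6, 4.8, 0.2], [0, 0, 0]],
  ],
)

```text
clock: 9.98
eef_pos: [0.6093, 0.0242, 0.4131]
tool_rot: [3.034, -0.811, 0.005]
force: [-0.9, -2.7, -0.2]
finger_gap: 0.24
```

drive_tool(
  moves=[
    [10, [0.6, 2.4, 0.1], [0, 0, 0]],
    [10, [1.2, 4.9, 0.2], [0, 0, 0]],
  ],
)

```text
clock: 10.22
eef_pos: [0.6106, 0.0292, 0.4133]
tool_rot: [3.034, -0.811, 0.006]
force: [-1.3, -2.5, -0.6]
finger_gap: 0.234
```

drive_tool(
  moves=[
    [10, [0.4, 2.4, 0.1], [0, 0, 0]],
    [10, [0.8, 4.9, 0.2], [0, 0, 0]],
  ],
)

```text
clock: 10.48
eef_pos: [0.6115, 0.0343, 0.4135]
tool_rot: [3.034, -0.811, 0.006]
force: [-1.2, -3.0, -0.6]
finger_gap: 0.24
```

drive_tool(
  moves=[
    [10, [0.2, 2.4, 0.1], [0, 0, 0]],
    [10, [0.2, 4.9, 0.2], [0, 0, 0]],
  ],
)

```text
clock: 10.72
eef_pos: [0.6118, 0.0393, 0.4137]
tool_rot: [3.034, -0.811, 0.007]
force: [0.5, -1.6, -0.3]
finger_gap: 0.238
```

drive_tool(
  moves=[
    [10, [0, 2.4, 0.1], [0, 0, 0]],
    [10, [0, 4.9, 0.2], [0, 0, 0]],
  ],
)

```text
clock: 10.98
eef_pos: [0.6118, 0.0444, 0.414]
tool_rot: [3.034, -0.811, 0.007]
force: [0.3, -2.6, 0.3]
finger_gap: 0.242
```

drive_tool(
  moves=[
    [10, [-0.2, 2.4, 0.1], [0, 0, 0]],
    [10, [-0.5, 4.9, 0.2], [0, 0, 0]],
  ],
)

```text
clock: 11.22
eef_pos: [0.6115, 0.0483, 0.4141]
tool_rot: [3.031, -0.809, 0.009]
force: [1.3, -15.0, -2.7]
finger_gap: 0.235
```

```bash
python3 st.py; python3 - <<'E'
from h import *
im=cams.capture('side')[:,:,::-1];cv2.imwrite('pics/s8.png',cv2.resize(im[190:260,220:310],None,fx=8,fy=8,interpolation=2))
im=cams.capture('wrist')[:,:,::-1];cv2.imwrite('pics/w8.png',im)
E
python3 st.py
```

```text
t11.22 [611.47  48.28 414.09] r55.0 th7.6 Frad -0.73 Ftan -14.99 Fz -2.66 tq [-2.31 -0.33 -0.07] 0.235
t11.32 [611.48  48.13 414.08] r54.9 th7.5 Frad 0.70 Ftan -12.53 Fz -2.04 tq [-1.89 -0.2  -0.04] 0.234
```

View pics/s8.png

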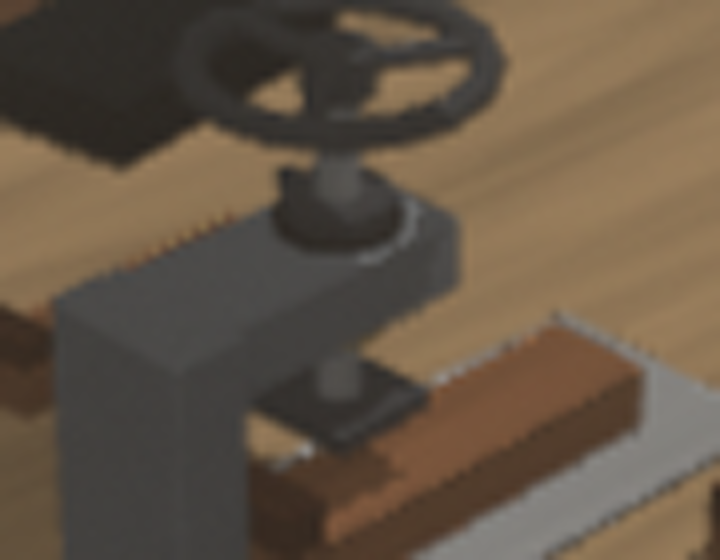

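View pics/w8.png

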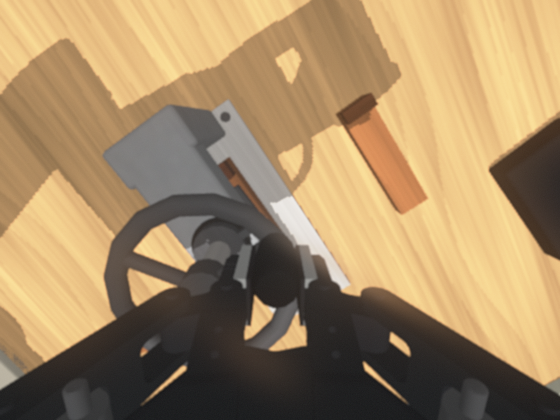

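drive_tool(
  moves=[
    [10, [-0.1, 1, 0], [0, 0, 0]],
    [10, [-0.2, 1.5, 0], [0, 0, 0]],
  ],
  squeeze=60,
)

```text
clock: 11.58
eef_pos: [0.6114, 0.0484, 0.4141]
tool_rot: [3.028, -0.809, 0.011]
force: [0.5, -11.2, -0.8]
finger_gap: 0.235
```

drive_tool(
  moves=[
    [10, [-0.2, 1.5, 0], [0, 0, 0]],
    [10, [-0.3, 2.2, 0], [0, 0, 0]],
  ],
)

```text
clock: 11.82
eef_pos: [0.6113, 0.0492, 0.4141]
tool_rot: [3.025, -0.808, 0.013]
force: [0.8, -12.2, -0.4]
finger_gap: 0.237
```

drive_tool(
  moves=[
    [10, [-0.3, 2, 0], [0, 0, 0]],
    [10, [-0.4, 3, 0], [0, 0, 0]],
  ],
)

```text
clock: 12.08
eef_pos: [0.6111, 0.0505, 0.4141]
tool_rot: [3.022, -0.807, 0.015]
force: [0.9, -15.8, -0.9]
finger_gap: 0.237
```

drive_tool(
  moves=[
    [10, [-0.3, 2, 0], [0, 0, 0]],
    [10, [-0.3, 2, 0], [0, 0, 0]],
    [10, [-0.3, 2, 0], [0, 0, 0]],
  ],
)

```text
clock: 12.45
eef_pos: [0.611, 0.0509, 0.4141]
tool_rot: [3.018, -0.807, 0.017]
force: [1.8, -13.2, 0.1]
finger_gap: 0.238
```

```bash
python3 st.py; python3 - <<'E'
from h import *
im=cams.capture('wrist')[:,:,::-1];cv2.imwrite('pics/w9.png',cv2.resize(im[150:360,100:400],None,fx=2.5,fy=2.5))
E
python3 st.py
```

```text
t12.45 [611.04  50.85 414.09] r54.9 th10.3 Frad -0.57 Ftan -13.29 Fz 0.06 tq [-1.97 -0.08 -0.07] 0.238
t12.50 [611.04  50.83 414.1 ] r54.9 th10.3 Frad -1.05 Ftan -13.64 Fz -1.54 tq [-1.98 -0.19 -0.13] 0.237
```

View pics/w9.png

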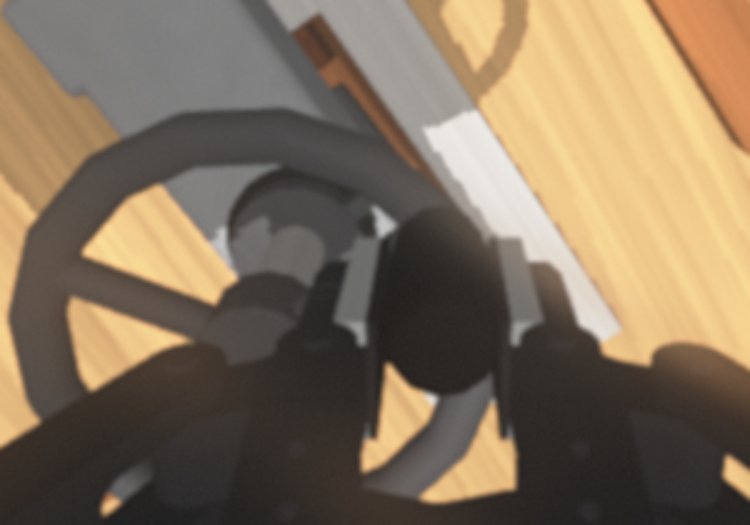

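```bash
python3 -c "
from arc import *
print(rows((557,41),10.3,[-6,-20,-35,-50,-65,-80,-95,-102,-102],z0=414.1,r=55))"
```

```text
[[10, [0.8, -5.7, -0.3], [0, 0, 0]], [10, [0.2, -19.1, -0.9], [0, 0, 0]], [10, [-4.1, -32.8, -1.6], [0, 0, 0]], [10, [-11.7, -45.0, -2.2], [0, 0, 0]], [10, [-22.3, -54.7, -2.9], [0, 0, 0]], [10, [-35.0, -61.4, -3.6], [0, 0, 0]], [10, [-49.0, -64.6, -4.2], [0, 0, 0]], [10, [-55.7, -64.8, -4.5], [0, 0, 0]], [10, [-55.7, -64.8, -4.5], [0, 0, 0]]]
```

drive_tool(
  moves=[
    [10, [0.8, -5.7, -0.3], [0, 0, 0]],
    [10, [0.2, -19, -0.9], [0, 0, 0]],
    [10, [-4, -32.8, -1.6], [0, 0, 0]],
    [10, [-11.7, -45, -2.2], [0, 0, 0]],
    [10, [-22.3, -54.7, -2.9], [0, 0, 0]],
    [10, [-35, -61.4, -3.6], [0, 0, 0]],
    [10, [-49, -64.6, -4.2], [0, 0, 0]],
    [10, [-56, -64.8, -4.5], [0, 0, 0]],
    [10, [-56, -64.8, -4.5], [0, 0, 0]],
    [10, [-56, -64.8, -4.5], [0, 0, 0]],
  ],
)

```text
clock: 13.75
eef_pos: [0.5549, -0.0122, 0.4097]
tool_rot: [3.023, -0.809, 0.016]
force: [-1.1, 13.1, 0.5]
finger_gap: 0.237
```

```bash
python3 st.py; python3 - <<'E'
from h import *
im=cams.capture('wrist')[:,:,::-1];cv2.imwrite('pics/w10.png',im)
E
```

```text
t13.75 [554.93 -12.2  409.75] r53.2 th-92.2 Frad -13.07 Ftan -1.64 Fz 0.46 tq [2.36 0.39 0.04] 0.237
```

View pics/w10.png

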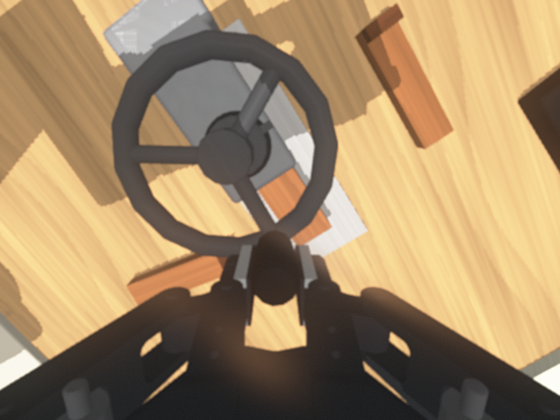

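drive_tool(
  moves=[
    [30, [0, 0, 0], [0, 0, 0]],
    [60, [0, 0, 0], [0, 0, 0]],
    [60, [0, 0, 0], [0, 0, 0]],
    [60, [0, 0, 20], [0, 0, 0]],
    [60, [0, 0, 50], [0, 0, 0]],
    [60, [0, -10, 80], [0, 0, 0]],
    [60, [0, -40, 80], [0, 0, 0]],
    [60, [0, -40, 80], [0, 0, 0]],
  ],
)

```text
clock: 14.8
eef_pos: [0.5549, -0.0536, 0.4901]
tool_rot: [3.022, -0.812, 0.017]
force: [0.3, 0.2, -0.2]
finger_gap: 0.7
```

```bash
python3 st.py; python3 - <<'E'
from h import *
import pickle
o=get_obs();p=pose('wrist',o);pickle.dump(p,open('w11.pkl','wb'))
im=cams.capture('wrist')[:,:,::-1];cv2.imwrite('pics/w11.png',im)
Rt=target(93,35);z=Rt.as_matrix()[:,2]
g=np.array([.5598,-.093,.031]);print('pre',delta(g-z*.155-z*.06,Rt),'grasp',delta(g-z*.155,Rt),g-z*.155)
E
```

```text
t14.80 [554.89 -53.61 490.13] r94.6 th-91.3 Frad -0.24 Ftan 0.25 Fz -0.17 tq [-0.01 -0.04  0.01] 0.7
pre (array([  11.4, -163.3, -282.6]), array([ 0.614, -0.135,  0.562])) grasp (array([   9.6, -128.9, -331.7]), array([ 0.614, -0.135,  0.562])) [ 0.56445289 -0.18178251  0.15796857]
```

View pics/w11.png

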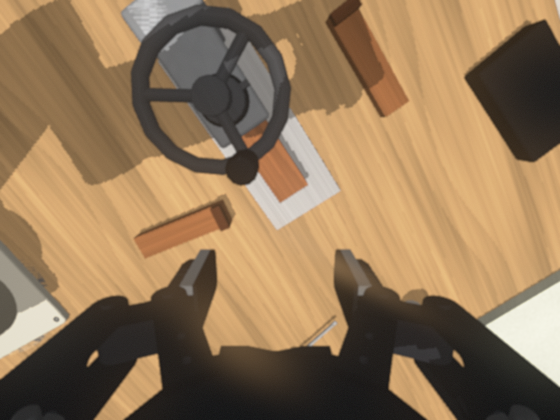

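```bash
python3 - <<'E'
from h import *
import pickle
p=pickle.load(open('w11.pkl','rb'))
for q in [(281,202),(307,184)]: print(ray('wrist',*q,.036,p).round(4))
for q in [(277,229),(340,190)]: print('bed',ray('wrist',*q,.006,p).round(4))
print('handle top',ray('wrist',241,163,.272,p).round(4),'hub cap',ray('wrist',217,95,.225,p).round(4))
E
```

```text
[ 0.5433 -0.1043  0.036 ]
[ 0.5893 -0.0998  0.036 ]
bed [ 0.5117 -0.1485  0.006 ]
bed [ 0.6294 -0.142   0.006 ]
handle top [ 0.5608 -0.0075  0.272 ] hub cap [0.5645 0.04   0.225 ]
```

drive_tool(
  moves=[
    [85, [3, -50, 0], [0.12, -0.03, 0.11]],
    [85, [6, -100, -10], [0.25, -0.055, 0.22]],
    [85, [10, -150, -40], [0.37, -0.08, 0.34]],
    [85, [13, -180, -90], [0.49, -0.11, 0.45]],
    [85, [13, -180, -150], [0.614, -0.135, 0.562]],
    [85, [13, -170, -210], [0.614, -0.135, 0.562]],
    [85, [13, -163, -265], [0.614, -0.135, 0.562]],
    [85, [13, -163, -283], [0.614, -0.135, 0.562]],
    [85, [13, -163, -283], [0.614, -0.135, 0.562]],
    [85, [13, -163, -283], [0.614, -0.135, 0.562]],
  ],
)

```text
clock: 16.1
eef_pos: [0.5688, -0.2163, 0.2088]
tool_rot: [-2.531, -0.067, 0.017]
force: [0.1, 0.6, 0.6]
finger_gap: 0.993
```

```bash
python3 - <<'E'
from h import *
import pickle
o=get_obs();p=pose('wrist',o);pickle.dump(p,open('w12.pkl','wb'))
im=cams.capture('wrist')[:,:,::-1];cv2.imwrite('pics/w12.png',im)
Rt=target(93,35);z=Rt.as_matrix()[:,2]
g=np.array([.562,-.093,.031]);print(o['eef_pos'],'grasp',delta(g-z*.155,Rt),'tip',o['eef_pos']+.173*R.from_rotvec(o['tool_rot']).as_matrix()[:,2])
E
```

```text
[ 0.56883895 -0.21633083  0.20882018] grasp (array([ -2.1,  34.6, -51.1]), array([0.002, 0.004, 0.   ])) tip [ 0.56412806 -0.11743535  0.06695231]
```

View pics/w12.png

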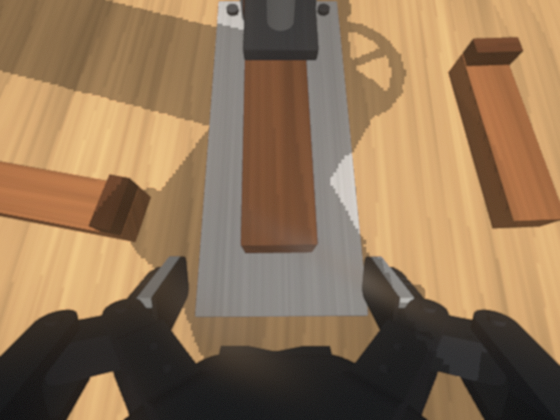

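drive_tool(
  moves=[
    [85, [0, 15, -20], [0, 0, 0]],
    [85, [-1, 35, -50], [0, 0, 0]],
    [85, [-1, 35, -50], [0, 0, 0]],
    [60, [-1, 35, -50], [0, 0, 0]],
    [40, [-1, 35, -50], [0, 0, 0]],
    [40, [-1, 35, -50], [0, 0, 0]],
    [40, [-1, 35, -50], [0, 0, 0]],
  ],
  squeeze=40,
)

```text
clock: 17.02
eef_pos: [0.5685, -0.1824, 0.1607]
tool_rot: [-2.533, -0.068, 0.013]
force: [-0.3, -1.9, 6.6]
finger_gap: 0.581
```

```bash
python3 - <<'E'
from h import *
im=cams.capture('wrist')[:,:,::-1];cv2.imwrite('pics/w13.png',im)
o=get_obs();print(o['eef_pos'],o['force'],o['finger_gap'],o['finger_gap']*85.4)
E
```

```text
[ 0.56854265 -0.18244536  0.16076651] [-1.38539495 -2.36264471  7.30250831] 0.579730042195097 49.50894560346129
```

View pics/w13.png

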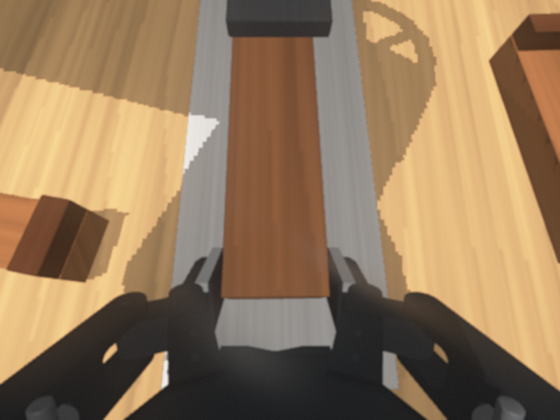

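drive_tool(
  moves=[
    [40, [0.6, -10, 0], [0, 0, 0]],
    [40, [1.2, -20, 0], [0, 0, 0]],
  ],
)

```text
clock: 17.32
eef_pos: [0.5699, -0.2035, 0.1611]
tool_rot: [-2.533, -0.067, 0.011]
force: [0.4, -0.3, -2.0]
finger_gap: 0.576
```

drive_tool(
  moves=[
    [40, [0.6, -10, 0], [0, 0, 0]],
    [40, [1.2, -20, 0], [0, 0, 0]],
    [40, [1.8, -30, 0], [0, 0, 0]],
    [40, [1.8, -30, 0], [0, 0, 0]],
  ],
)

```text
clock: 17.82
eef_pos: [0.5718, -0.2345, 0.161]
tool_rot: [-2.534, -0.066, 0.01]
force: [-0.2, -0.2, -0.6]
finger_gap: 0.571
```

drive_tool(
  moves=[
    [40, [0.6, -10, 0], [0, 0, 0]],
    [40, [1.2, -20, 0], [0, 0, 0]],
    [40, [1.8, -32, 0], [0, 0, 0]],
    [40, [2.6, -45, 0], [0, 0, 0]],
    [40, [3.4, -58, 0], [0, 0, 0]],
    [40, [3.4, -58, 0], [0, 0, 0]],
    [40, [3.4, -58, 0], [0, 0, 0]],
  ],
)

```text
clock: 18.7
eef_pos: [0.5752, -0.2926, 0.161]
tool_rot: [-2.534, -0.066, 0.01]
force: [1.0, -0.1, -1.9]
finger_gap: 0.575
```

```bash
python3 - <<'E'
from h import *
o=get_obs();print(o['clock'],o['eef_pos'],o['force'],o['finger_gap'])
im=cams.capture('wrist')[:,:,::-1];cv2.imwrite('pics/w14.png',im)
im=cams.capture('side')[:,:,::-1];cv2.imwrite('pics/s14.png',cv2.resize(im[150:310,190:390],None,fx=3.8,fy=3.7))
E
```

```text
18.7 [ 0.57515766 -0.29258053  0.1610315 ] [ 0.98870711 -0.11025381 -1.87809759] 0.5754693726114845
```

View pics/w14.png

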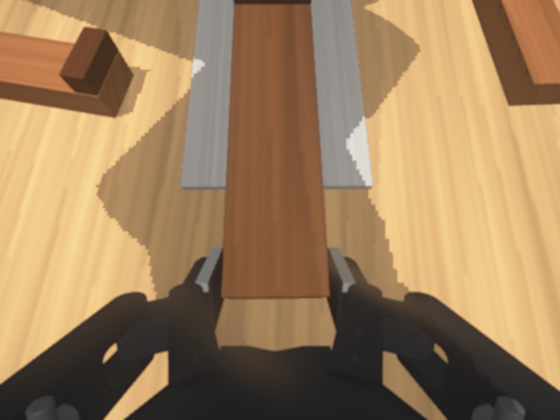

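View pics/s14.png

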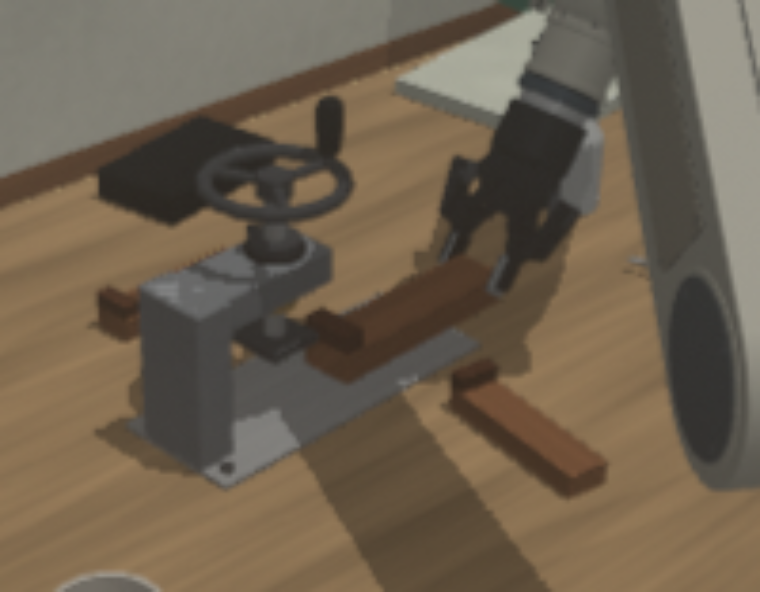

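drive_tool(
  moves=[
    [60, [0, 0, 0], [0, 0, 0]],
    [75, [0, 0, 0], [0, 0, 0]],
    [75, [0, 0, 0], [0, 0, 0]],
    [75, [0, -15, 22], [0, 0, 0]],
    [75, [0, -30, 50], [0, 0, 0]],
    [75, [-10, -40, 100], [0, 0, 0]],
    [75, [-40, -40, 150], [-0.15, 0, 0]],
    [75, [-60, -40, 200], [-0.3, 0, 0]],
    [75, [-60, -40, 200], [-0.3, 0, 0]],
    [75, [-60, -40, 200], [-0.3, 0, 0]],
  ],
)

```text
clock: 20.05
eef_pos: [0.5151, -0.3319, 0.361]
tool_rot: [-2.833, -0.07, 0.022]
force: [0.4, -0.9, -0.8]
finger_gap: 0.878
```

```bash
python3 - <<'E'
from h import *
import pickle
o=get_obs();print(o['clock'],o['eef_pos'],o['force'],o['finger_gap'])
p=pose('wrist',o);pickle.dump(p,open('w15.pkl','wb'))
im=cams.capture('wrist')[:,:,::-1];cv2.imwrite('pics/w15.png',im)
im=cams.capture('side')[:,:,::-1];cv2.imwrite('pics/s15.png',cv2.resize(im[150:310,190:390],None,fx=3.8,fy=3.7));cv2.imwrite('pics/s15f.png',im)
E
```

```text
20.05 [ 0.51511289 -0.33193274  0.36099481] [ 0.38640753 -0.94039826 -0.77339147] 0.8775354023329901
```

View pics/w15.png

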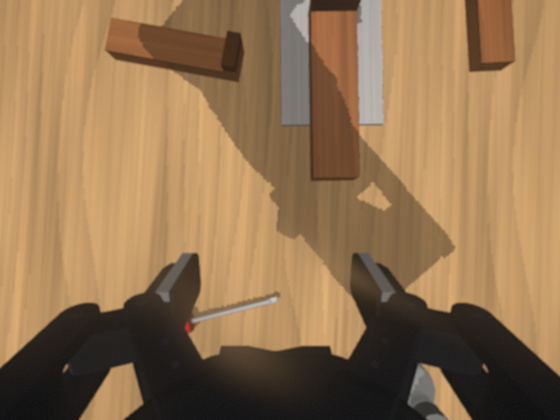

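View pics/s15.png

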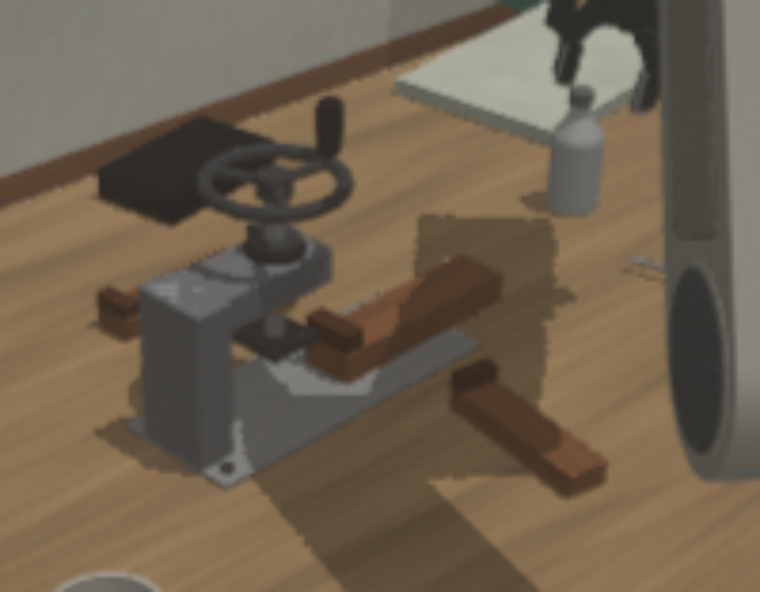

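```bash
python3 - <<'E'
from h import *
import pickle
p=pickle.load(open('w15.pkl','rb'))
e=(ray('wrist',312,179,.036,p)+ray('wrist',358,178,.036,p))/2;print('end',e)
c=e+[-.006,.1,0];print('centre',c,'dist',np.linalg.norm(c[:2]-[.557,.0415]))
s=lambda x,y:(190+x/3.8,150+y/3.7)
print('side end corners',[ray('side',*s(*q),.036).round(4) for q in [(459,254),(502,276)]])
# plate top centre height on axis from side view
K,A,t=pose('side')
def zon(px,P):
    d=A@np.linalg.solve(K,[*px,1.]);n=(P-t)[:2];n/=np.linalg.norm(n);X=t+(((P-t)[:2]@n)/(d[:2]@n))*d;return X[2]
O=np.array([.557,.0415,0])
print('plate top z now',zon(s(274,337),O),' start',zon((190+303/4.2,160+368/4.2),O))
print('hub now',zon(s(275,183),O),'start',zon((190+305/4.2,160+193/4.2),O))
E
```

```text
end [ 0.5705646  -0.21448925  0.036     ]
centre [ 0.5645646  -0.11448925  0.036     ] dist 0.15617256672147345
side end corners [array([ 0.593 , -0.2072,  0.036 ]), array([ 0.5399, -0.2076,  0.036 ])]
plate top z now 0.06653922583332172  start 0.04255206111290777
hub now 0.21103495198501854 start 0.18938342199434144
```

```bash
python3 -c "
from plant import job,get_obs
print(job.close_job(),get_obs()['clock'])"
```

```text
the job is handed in; nothing more can be done
the job is handed in; nothing more can be done
```

The job is done and handed in at about 20 s of the 72 s allowed. The interface reports no verdict, so the results below are my own measurements.

- **Winding open:** I gripped the crank and wound it counter-clockwise about 586° until I felt the stop. I held it there for about 1.3 s with 11–16 N at the handle; the highest reading was 15.8 N. I did not measure the nut twist itself.
- **Winding back:** I turned it back about 98° and let go. The handle's angle puts the plate at about 63.6 mm, taking the stop as 68 mm. In the side view the hub ended 21.7 mm above where it started, which agrees.
- **Bracket:** I gripped the plain end and slid it out about 110 mm. Its centre is now about 156 mm from the screw axis, and it looks flat on the bed. The gripper is well clear, with about zero force on it.
- **Checks that disagreed:**
  - The stop came about 54° sooner than my camera estimate of 640°, roughly a 2.4 mm error in plate height.
  - A coarse side-view reading of the final plate height gave about 56 mm for the underside. The same view also read low at the start, so I trusted the angle and the force instead.
  - The handle slipped an estimated 2 mm in the pads while I pushed on the stop.
- **Other things on the desk:** I touched nothing else. In the last pictures the bottle, the screwdriver and the look-alikes appear unmoved. I took no final top view, so the carton was not rechecked and only the mug's rim was in view.

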